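Serve a small roll with the tongs

ROBOT

A 7-joint arm with a two-finger parallel gripper is mounted at the origin on the work surface. World frame = base frame: x ahead of the robot, y to its left, z up, the work surface at z = 0. Lengths are in m, angles in rad, forces in N, time in s.
With the tool pointing down it reaches from about 0.425 to 0.8 m from the base axis. Payload 8.3 kg.
Tool frame: the origin (TCP) lies midway between the tips of the shut fingers; the grasp point (between the pads) lies 19 mm behind it; z points along the fingers, y is the line along which they close (so a half turn about z gives the same grasp; the last joint's range is limited). The gripper opens to 85 mm and grips with 20 to 120 N. Pads are 22 mm wide; open, the fingers measure 114 mm over their backs; the gripper's body (76 mm by 85 mm) begins 54 mm behind the grasp point. The pads swing forward as they close: fully open they stand 13 mm farther back than shut.
Start: joints at [-1.257, 0.383, 0.016, 1.37, -0.006, 1.388, -0.046], TCP at [0.23, 0.581, 0.231] pointing down, gripper open.
Joint ranges: [-2.95, 2.95], [-0.25, 2.06], [-1.52, 1.56], [0.18, 2.33], [-1.44, 4.58], [0.02, 2.06], [-3.01, 3.01]. Speed limits (rad/s): [2.39, 2.39, 3.01, 3.01, 3.14, 3.14, 3.14].

INTERFACE

Orientations are given as a unit quaternion [x, y, z, w].
In Python, from plant import get_obs, imaging, job gives the robot as it stands.
- The arm moves only by the tool play_rows, never from a script. Its argument "plan" is text: rows parted by semicolons, each of 7 numbers parted by spaces: the shift along the tool's x, y, z in m, then the turn, a rotation vector about the tool's x, y, z in rad, then the gripper's target within -1 to 1 (fully open at 1, half-way at 0, shut at -1). In form: dx dy dz ax ay az jaw; .... A call has 1 to 20 rows; each row is the pose to reach, as a shift and turn from the pose commanded when the call began, along the tool's axes at that moment; what a row does not reach only later rows make up. A row lasts 1/8 s, in which the tool goes at most 62.5 mm and 10.7 degrees, less where a joint would pass 70% of its speed; a pose out of reach is approached as far as the arm can. A call with a gripper value outside its range is refused whole. The fingers move at their own pace and stop on an object; the grip force is fixed at half the most. Time passes only in rows, so rows that repeat a pose let the fingers close. It gives the time, the measured TCP pose, the force, the opening and the grip force at its end, in the units of the state.
- get_obs(): the state, without advancing time (a new reading comes with each control period).
- imaging.read_camera(name): name is "scene" or "side" or "wrist"; returns the picture (420x560x3 uint8, blue, green, red); there is no depth.
- imaging.camera_params(name): a dict with "K" (3x3 intrinsics, pixels), "eye" and "orientation" of the camera in the world; the wrist camera has in their place "mount" (4x4, takes a point from camera to tool coordinates, whose origin is the TCP and whose axes are the flange's). Camera axes: x right, y up, looking along -z (the intrinsics and any distortion apply to the point x, -y, -z); pixel columns grow to the right and rows downward; lengths in m; the calibration is good to about 2 mm. The wrist camera is an equidistant fisheye: a pixel r from the principal point sees the ray r / f radians off the axis. A picture is of the moment at which its call begins: read the wrist's pose just before it. camera_params takes no time and is no camera call.
- job.job_done(): hands the job in; it is judged then, once.
The state is a dict: "time": time; "joint_pos": joint angles; "qd": joint speeds; "tau": joint torques, N m; "eef_pos": TCP position; "tool_rot": TCP orientation; "force": force on the tool from outside, world axes, zero at the start; "moment": the same for the moment, N m; "opening": finger opening in m; "grip_force": force on a finger pad.
Only numpy, scipy, OpenCV 4.12 (cv2) and the standard library are available. Lean on these libraries where they do the work, as an engineer would, in place of code of your own. Each camera call takes 0.05 s, during which the arm holds its last target. There are 200 camera calls.

TASK

Pick up the serving tongs from their rest, close them on the smallest roll on the bread board, and carry it in the tongs over to the plate. Finish still holding the roll with the tongs, still and a good hand's width above the middle of the plate; do not put it down. The gripper itself must not touch any bread, and the other rolls, the plate and the things around stay where they are.

Things in the scene. Friction and masses are not known exactly. Their poses are not given: they have to be found in the camera images.
- tongs_grip (a point): Middle of the hand grips of the steel serving tongs, half-way between the two black plastic covers and half-way up them; x along the tongs to the mouth, y to the left arm, z up. Covers 64 mm long, 24 mm tall, 57 mm over their outer faces here when open (51 at the hinge end, 63 at the mouth end). 30 mm above the table on the rest; the tongs' centre of mass is within 20 mm.
- tongs_mouth (a point): Middle of the mouth, between the two flat steel tip plates and half-way up them, 107.5 mm ahead (+x) of tongs_grip at the same height. Each plate is 48 mm long (24 mm either side of this point), 24 mm tall, 3 mm thick. Open, they stand 93 mm apart inside (98 outside, 104 at the very ends); closed on the roll they are parallel.
- roll_center (a point): Centre of the smallest roll, a round bread roll 50 mm in diameter and 40 mm high, about 45 g, brown crust with a cross cut on top; its sides are upright between 14 and 24 mm above its foot. It stands on the bread board, so this point is 65 mm above the table. Its place among the three rolls varies.
- bread_board: Thick fixed wooden block, 190 mm (its x) by 300 mm (its y) by 45 mm high; origin at the centre of its underside on the table. Three rolls stand on it in a row along its y, about 100 mm apart, about 20 mm on its -x side (the robot's side) of the middle. It may be on the left or the right.
- bun: A larger round bun, 70 mm in diameter and 46 mm high, with one cut on top, on the board; leave it alone. Origin at the centre of its underside.
- baton: A long roll, 115 by 44 mm and 38 mm high, lying roughly along the board's x; leave it alone. Origin at the centre of its underside.
- plate: White ceramic plate, 170 mm in diameter and 18 mm high, on the table on the other side from the bread board; origin at the centre of its underside. Loose, leave it where it is.
- tongs: Serving tongs, about 100 g, lying flat: the arms open and close sideways. Origin at the foot of the hinge, 105 mm behind tongs_grip, x to the mouth, z up. A spring holds them open against a stop; it pushes back at each grip with about 8 N when open, 11 N when closed on the roll. Both arms close evenly.
- jaw_left: Left (+y) arm of the tongs with its tip plate; origin on the hinge. 10 mm of closing at the middle of the grips closes the mouth by 20 mm. Squeezed to 50 mm over the grips, the tongs can be carried with the mouth still 79 mm wide; at 36 mm the plates meet the roll.
- jaw_right: Right (-y) arm of the tongs with its tip plate; origin on the hinge.
- squeeze_bottle: Bystander: pale squeeze bottle, 54 mm in diameter, 175 mm high; origin at its foot.
- pepper_jar: Bystander: jar, 52 mm in diameter, 80 mm high; origin at its foot.
- oil_bottle: Bystander: green glass bottle, 60 mm in diameter, 220 mm high; origin at its foot.
- tomato_can: Bystander: can, 74 mm in diameter, 110 mm high; origin at its foot.
- olive_bowl: Bystander: terracotta bowl, 100 mm in diameter, 45 mm high, at the right side; origin at its foot.
- salt_jar: Bystander: jar, 60 mm in diameter, 90 mm high, at the left side; origin at its foot.
- rest: Low fixed steel rest under the tongs, open below and beside the grips: only two crossbars 20 mm high, 75 to 95 mm behind and 60 to 80 mm ahead of tongs_grip, joined by a spine 12 mm wide and 8 mm high on the centre line. Origin on the table about 10 mm ahead of tongs_grip.
Mind the look-alikes: they are no part of the job. Several things have the shape of the plate; the one meant has the colours described above. What is shaped like the part that bears roll_center but purple or yellow is not meant.

How it is judged:
On the way, in this order (a step that is already met when the one before it is completed fails the run):
1. the gripper holds the tongs clear of their rest while the roll still stands in its place (height (world z) of tongs_grip above 0.06 m and contact force between the fingers and tongs above 1 N and distance of roll_center from where it was at the start of the episode below 0.02 m), for 0.2 s.
2. the roll is lifted off the board between both arms of the tongs (height (world z) of roll_center above 0.085 m and contact force between each of jaw_left, jaw_right and roll above 0.5 N and contact force between roll and bread_board below 0.05 N and contact force between the fingers and tongs above 1 N), for 0.2 s.
At the end, for the whole second after the job is handed in: Gripper holds the tongs; both arms press the small roll (over 0.5 N each), within 40 mm of mid-mouth; roll centre over 100 mm above the table, within 50 mm (level) of the plate's centre, still, touching no plate, board or robot; other rolls, plate and bystanders within 30 mm of their start (height (world z) of roll_center above 0.1 m and horizontal distance between roll_center and plate below 0.05 m and contact force between each of jaw_left, jaw_right and roll above 0.5 N and distance between roll_center and tongs_mouth below 0.04 m and contact force between the fingers and tongs above 1 N and contact force between each of the arm, the fingers and roll below 0.05 N and contact force between roll and plate below 0.05 N and contact force between roll and bread_board below 0.05 N and linear speed of roll below 0.05 m/s and distance of each of bun, baton, plate, squeeze_bottle, pepper_jar, oil_bottle, tomato_can, olive_bowl, salt_jar from where it was at the start of the episode below 0.03 m); the arm keeps its last pose, push and grip.
It fails at once if the gripper or arm touches bread (contact force between any of the fingers, the arm and roll above 0.5 N or contact force between any of the fingers, the arm and bun above 0.5 N or contact force between any of the fingers, the arm and baton above 0.5 N).
It fails at once if a bystander is knocked over (angle between any of squeeze_bottle, pepper_jar, oil_bottle, tomato_can, salt_jar, olive_bowl's own z axis and vertical above 0.5 rad).
It also fails if it takes over 45 s, if anything falls off the work surface, if the arm or the gripper's body presses on something with over 40 N, if the wrist force passes 120 N, or if a joint passes its speed limit or range.

## Working session

There is one attempt and no reset: what is moved stays moved. The work goes in short steps, Python scripts to look and compute and a tool call to move; the robot and the scene stay as the last step left them, time stands still between calls to the robot, and variables do not carry over. Pictures are saved under pics/ and viewed, at most 10 in all, crops included, and the job is handed in when it is done.

Besides the shell and the picture viewer there is one more tool, called after "Call:" in YAML: its name, and indented under it one key for each argument. play_rows: Moves the arm, as the interface text tells. Its arguments: {"type":"object","properties":{"plan":{"type":"string"}},"required":["plan"]}

```bash
mkdir -p pics
python3 - <<'E'
from plant import get_obs, imaging, job
import cv2,numpy as np
o=get_obs();print(o)
for n in("scene","side","wrist"):
    print(n,imaging.camera_params(n)); cv2.imwrite(f"pics/{n}0.png",imaging.read_camera(n))
E
```

```text
{'time': 0.0, 'joint_pos': array([-1.25691748,  0.38421847,  0.01636128,  1.37119927, -0.00627692,
        1.38817893, -0.04650073]), 'qd': array([-2.96759818e-04, -1.17552245e-05, -9.74960018e-04,  8.60882400e-04,
        2.32281942e-04, -1.47612775e-03, -6.82674858e-04]), 'tau': array([ 8.07195720e-04, -6.27600503e+01,  8.44652932e-01, -3.71820009e+01,
        1.65529770e-02,  1.44037191e-02,  6.91674046e-06]), 'eef_pos': array([0.22973325, 0.5806934 , 0.23027061]), 'tool_rot': array([ 1.87238305e-01,  9.82314034e-01, -9.64511150e-04, -1.56815474e-04]), 'force': array([-0.31392292,  0.48086542,  0.39423505]), 'moment': array([ 0.01759476, -0.00597688,  0.04695288]), 'grip_force': 0.0, 'opening': 0.0854318819726901}
scene {'K': array([[420.40057123,   0.        , 275.00619646],
       [  0.        , 420.40057123, 208.94328993],
       [  0.        ,   0.        ,   1.        ]]), 'eye': array([ 0.90346045, -0.64347907,  1.32599672]), 'orientation': array([0.2611265 , 0.06782085, 0.22902432, 0.93528666])}
side {'K': array([[415.80335083,   0.        , 283.67572451],
       [  0.        , 415.80335083, 207.72977097],
       [  0.        ,   0.        ,   1.        ]]), 'eye': array([0.1111713 , 1.20510339, 0.76948034]), 'orientation': array([-0.08661667,  0.5040347 ,  0.84439441, -0.15951377])}
wrist {'K': array([[325.1922621 ,   0.        , 281.37278771],
       [  0.        , 325.1922621 , 209.37159312],
       [  0.        ,   0.        ,   1.        ]]), 'mount': array([[-2.58263728e-04,  9.61665363e-01,  2.74225570e-01,
         6.94358376e-02],
       [ 9.99999696e-01,  4.66450498e-05,  7.78215980e-04,
         3.97918964e-04],
       [ 7.35592088e-04,  2.74225688e-01, -9.61665083e-01,
        -1.42086118e-01],
       [ 0.00000000e+00,  0.00000000e+00,  0.00000000e+00,
         1.00000000e+00]])}
```

View pics/scene0.png

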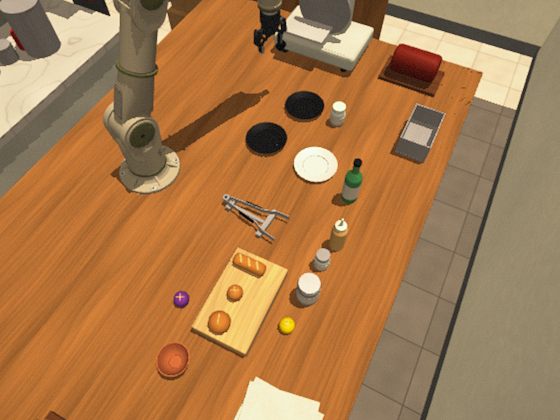

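View pics/side0.png

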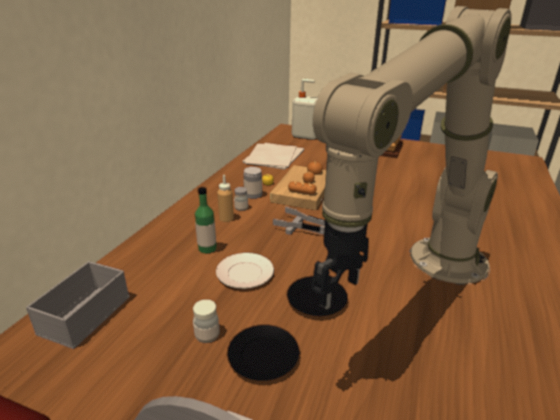

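The scene view shows the plate at about (316,165) and the tongs around (256,215). On the board are the baton (249,264), the small roll (235,292) and the bun (219,321). Next I'll cast rays and zoom in on the tongs.

```bash
cat > h.py <<'E'
from plant import get_obs, imaging, job
import cv2,numpy as np
from scipy.spatial.transform import Rotation as R
def ray(cam,px,obs=None):
    p=imaging.camera_params(cam);K=p["K"];u=np.atleast_2d(np.array(px,float))
    x=(u[:,0]-K[0,2])/K[0,0];y=(u[:,1]-K[1,2])/K[1,1]
    if cam=="wrist":
        r=np.hypot(x,y)+1e-12;s=np.sin(r)/r
        d=np.c_[x*s,-y*s,-np.cos(r)]
        T=R.from_quat(obs["tool_rot"]).as_matrix();M=p["mount"]
        return obs["eef_pos"]+T@M[:3,3],(T@M[:3,:3]@d.T).T
    return p["eye"],R.from_quat(p["orientation"]).apply(np.c_[x,-y,-np.ones(len(x))])
def onz(cam,px,z,obs=None):
    e,d=ray(cam,px,obs);return e+d*((z-e[2])/d[:,2])[:,None]
def proj(cam,P,obs=None):
    p=imaging.camera_params(cam);K=p["K"];P=np.atleast_2d(P)
    if cam=="wrist":
        T=R.from_quat(obs["tool_rot"]).as_matrix();M=p["mount"]
        c=(P-obs["eef_pos"]-T@M[:3,3])@(T@M[:3,:3])
        r=np.hypot(c[:,0],c[:,1]);t=np.arctan2(r,-c[:,2])/(r+1e-12)
        return np.c_[c[:,0]*t,-c[:,1]*t]*K[0,0]+K[:2,2]
    c=R.from_quat(p["orientation"]).inv().apply(P-p["eye"])
    return np.c_[c[:,0]/-c[:,2],-c[:,1]/-c[:,2]]*K[0,0]+K[:2,2]
E
python3 - <<'E'
from h import *
im=cv2.imread("pics/scene0.png")
print("plate rim-ish",onz("scene",(316,165),.016).round(3))
print("baton,roll,bun",onz("scene",[(249,264),(235,292),(219,321)],.07).round(3))
print("bottles base",onz("scene",[(349,200),(337,247),(321,267),(306,299),(337,123),(173,360)],.0).round(3))
print("board corners top",onz("scene",[(240,249),(287,268),(244,353),(193,325)],.045).round(3))
print("tongs",onz("scene",[(228,200),(287,217),(272,238)],.03).round(3))
c=cv2.resize(im[180:250,205:305],None,fx=8,fy=8,interpolation=cv2.INTER_CUBIC)
cv2.imwrite("pics/tz.png",c)
E
```

```text
plate rim-ish [[0.574 0.308 0.016]]
baton,roll,bun [[ 0.563 -0.195  0.07 ]
 [ 0.571 -0.298  0.07 ]
 [ 0.575 -0.399  0.07 ]]
bottles base [[ 0.748  0.228  0.   ]
 [ 0.786  0.028  0.   ]
 [ 0.767 -0.066  0.   ]
 [ 0.77  -0.192  0.   ]
 [ 0.556  0.561  0.   ]
 [ 0.495 -0.551  0.   ]]
board corners top [[ 0.502 -0.152  0.045]
 [ 0.674 -0.141  0.045]
 [ 0.684 -0.441  0.045]
 [ 0.504 -0.441  0.045]]
tongs [[ 0.359  0.005  0.03 ]
 [ 0.583  0.04   0.03 ]
 [ 0.575 -0.059  0.03 ]]
```

View pics/tz.png

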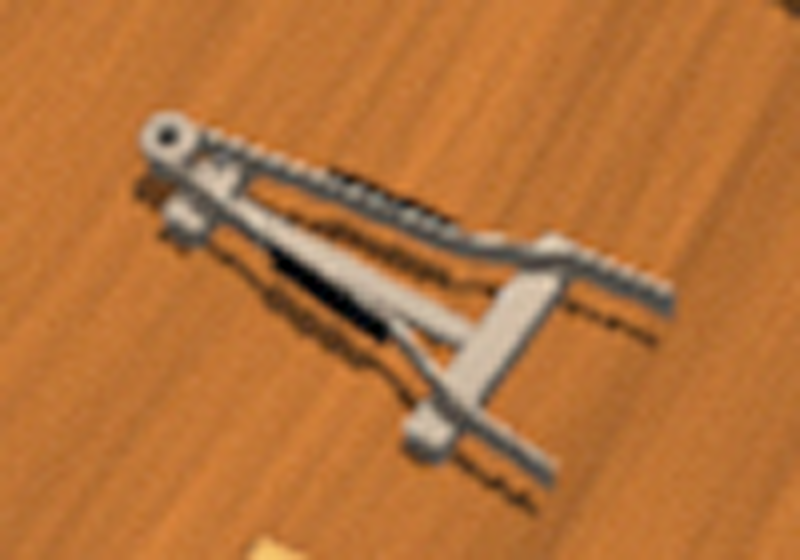

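The zoom shows the hinge at about (168,135), which is scene pixel (226,197). The two black covers sit mid-arm and the mouth points +x, with tip ends at about (289,217) and (274,239). I'll refine this estimate and work out the first move.

```bash
cat >> h.py <<'E'
def delta(target,yaw,obs=None):
    """tool-frame shift and turn about tool z to get TCP at target, tool x at world yaw, z down"""
    obs=obs or get_obs();T=R.from_quat(obs["tool_rot"])
    G=R.from_matrix(np.array([[np.cos(yaw),np.sin(yaw),0],[np.sin(yaw),-np.cos(yaw),0],[0,0,-1]]))
    return T.inv().apply(np.array(target)-obs["eef_pos"]),(T.inv()*G).as_rotvec()
E
python3 - <<'E'
from h import *
f=lambda L:[(205+(u+.5)/8-.5,180+(v+.5)/8-.5) for u,v in L]
t=onz("scene",f([(672,290),(552,464)]),.042)
c=onz("scene",f([(332,172),(455,222),(272,255),(385,335)]),.042)
print(t.round(4),c.round(4),c.mean(0))
d=(t.mean(0)-c.mean(0));print(d,np.arctan2(d[1],d[0]),np.linalg.norm(d))
print(delta([.46,0,.2],-.07))
E
```

```text
[[ 0.5889  0.0407  0.042 ]
 [ 0.582  -0.0603  0.042 ]] [[ 0.4246  0.0253  0.042 ]
 [ 0.4867  0.0276  0.042 ]
 [ 0.4225 -0.0251  0.042 ]
 [ 0.4873 -0.0377  0.042 ]] [ 0.45528785 -0.00248976  0.042     ]
[ 0.13014323 -0.00727857  0.        ] -0.05586914765828815 0.13034660285544014
(array([-0.42776427, -0.45536811,  0.03118605]), array([-4.00483089e-04,  2.10656164e-03,  2.83490615e+00]))
```

Call:
play_rows:
  plan: "-0.033 -0.023 0 0 0 0.177 1; -0.066 -0.046 0 0 0 0.354 1; -0.097 -0.071 0.01 0 0 0.531 1; -0.127 -0.095 0.01 0 0 0.708 1; -0.157 -0.121 0.01 0 0 0.885 1; -0.186 -0.147 0.01 0 0 1.062 1; -0.215 -0.174 0.01 0 0 1.239 1; -0.242 -0.202 0.015 0 0 1.416 1; -0.268 -0.230 0.015 0 0 1.593 1; -0.293 -0.260 0.02 0 0 1.77 1; -0.317 -0.291 0.02 0 0 1.947 1; -0.339 -0.324 0.02 0 0 2.124 1; -0.361 -0.357 0.025 0 0 2.301 1; -0.382 -0.390 0.025 0 0 2.478 1; -0.403 -0.423 0.03 0 0 2.655 1; -0.424 -0.457 0.03 0 0 2.83 1; -0.424 -0.457 0.03 0 0 2.83 1; -0.424 -0.457 0.03 0 0 2.83 1; -0.424 -0.457 0.03 0 0 2.83 1"

```text
time: 2.52
eef_pos: [0.4559, 0.0015, 0.2012]
tool_rot: [1.0, -0.031, -0.0, -0.0]
force: [0.3, -0.0, -0.2]
opening: 0.0855
grip_force: 0.0
```

Run:
```python
from h import *
o=get_obs();cv2.imwrite("pics/w1.png",imaging.read_camera("wrist"))
import pickle;pickle.dump(o,open("o1.pkl","wb"));print(o["time"],o["eef_pos"],o["tool_rot"],o["qd"].round(3),o["joint_pos"].round(2),o["opening"])
print(proj("wrist",[[.4553,-.0025,.03],[.585,-.01,.042],[.571,-.298,.065]],o))
```

```text
2.525 [0.45588055 0.00149326 0.20117243] [ 9.99518547e-01 -3.10263545e-02 -1.91716685e-04 -5.44867343e-05] [-0.002 -0.001  0.002 -0.002  0.001 -0.002 -0.002] [-0.73  0.02  0.67  1.88 -0.01  1.25 -1.68] 0.08545808764574918
[[285.58800465 190.68434779]
 [285.30423075  55.31777526]
 [549.23397181  82.9128766 ]]
```

View pics/w1.png

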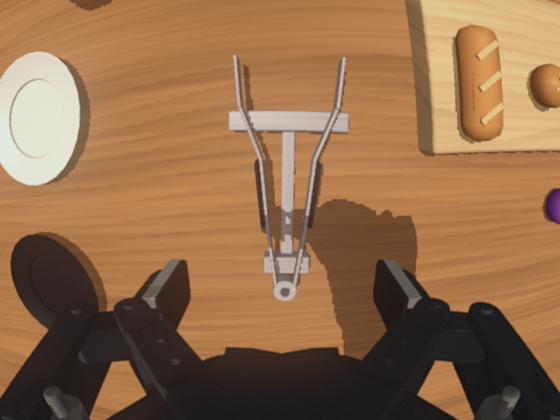

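The wrist view shows the tips at (236,57) and (344,58), the covers centred near (288,194), the hinge at (285,291), and the small roll at about (549,85). These agree with the projections.

Run:
```python
from h import *
import pickle;o=pickle.load(open("o1.pkl","rb"))
t=onz("wrist",[(236,57),(345,58)],.042,o);hg=onz("wrist",[(285,291)],.042,o)
c=onz("wrist",[(257,160),(321,160),(265,228),(310,228)],.042,o)
print(t.round(4),c.round(4),c.mean(0).round(4),hg)
d=t.mean(0)-hg[0];print(np.linalg.norm(d),np.arctan2(d[1],d[0]))
g=hg[0]+d*105/236.5;print("grip",g)
im=cv2.imread("pics/w1.png");b,gr,r=[im[...,i].astype(int) for i in range(3)]
m=((r-b>60)&(r<215)).astype(np.uint8); 
print("roll c",onz("wrist",[(549,85)],.07,o),"board lower-left",onz("wrist",[(433,152)],.045,o))
print("plate",onz("wrist",[(39,118)],.016,o))
print(delta([g[0],g[1],.010],-.06,o))
# scene refinement of roll/plate
s=cv2.imread("pics/scene0.png");b,gr,r=[s[...,i].astype(int) for i in range(3)]
for nm,mask,(x0,x1,y0,y1) in(("plate",(b>150),(285,345,140,190)),):
    z=np.zeros_like(b,np.uint8);z[y0:y1,x0:x1]=(mask[y0:y1,x0:x1]);
    cs=max(cv2.findContours(z,0,2)[0],key=cv2.contourArea);e=cv2.fitEllipse(cs);print(nm,e,onz("scene",[e[0]],.014))
```

```text
[[ 0.5871  0.0351  0.042 ]
 [ 0.5808 -0.0649  0.042 ]] [[ 0.489   0.0223  0.042 ]
 [ 0.4854 -0.0373  0.042 ]
 [ 0.4219  0.0198  0.042 ]
 [ 0.4191 -0.0242  0.042 ]] [ 0.4538 -0.0048  0.042 ] [[0.34982264 0.00440565 0.042     ]]
0.2349194800277496 -0.0823099566996105
grip [ 0.45376782 -0.00416945  0.042     ]
roll c [[ 0.56779829 -0.29211699  0.07      ]] board lower-left [[ 0.49007255 -0.15051042  0.045     ]]
plate [[0.56628847 0.29026821 0.016     ]]
(array([-0.00168353,  0.0058014 ,  0.19117253]), array([-9.74231764e-05,  3.86529622e-04, -2.06267028e-03]))
plate ((315.1932678222656, 163.6737518310547), (33.83152389526367, 42.891448974609375), 96.3685302734375) [[0.56838404 0.3143288  0.014     ]]
```

Call:
play_rows:
  plan: "-0.002 0.006 0.03 0 0 0.01 1; -0.002 0.006 0.07 0 0 0.01 1; -0.002 0.006 0.11 0 0 0.01 1; -0.002 0.006 0.15 0 0 0.01 1; -0.002 0.006 0.18 0 0 0.01 1; -0.002 0.006 0.195 0 0 0.01 1; -0.002 0.006 0.195 0 0 0.01 0.6; -0.002 0.006 0.195 0 0 0.01 0.4; -0.002 0.006 0.195 0 0 0.01 0.3; -0.002 0.006 0.195 0 0 0.01 0.2; -0.002 0.006 0.195 0 0 0.01 0.18; -0.002 0.006 0.195 0 0 0.01 0.18; -0.002 0.006 0.195 0 0 0.01 0.18; -0.002 0.006 0.195 0 0 0.01 0.18"

```text
time: 4.32
eef_pos: [0.4556, -0.0055, 0.0086]
tool_rot: [0.999, -0.038, 0.002, -0.001]
force: [-2.8, -0.4, 14.0]
opening: 0.0506
grip_force: 12.1
```

Call:
play_rows:
  plan: "0 0 -0.01 0 0 0 0.17; 0 0 -0.02 0 0 0 0.17; 0 0 -0.035 0 0 0 0.17; 0 0 -0.055 0 0 0 0.17; 0 0 -0.08 0 0 0 0.17; 0 0 -0.105 0 0 0 0.17; 0 0 -0.13 0 0 0 0.17; 0 0 -0.145 0 0 0 0.17; 0 0 -0.145 0 0 0 0.17; 0 0 -0.145 0 0 0 0.17; 0 0 -0.145 0 0 0 0.17"

```text
time: 5.7
eef_pos: [0.453, -0.0057, 0.1504]
tool_rot: [0.999, -0.038, -0.001, 0.0]
force: [0.2, 0.4, -0.7]
opening: 0.0501
grip_force: 7.8
```

Run:
```python
from h import *
o=get_obs();cv2.imwrite("pics/w2.png",imaging.read_camera("wrist"))
import pickle;pickle.dump(o,open("o2.pkl","wb"));print(o["time"],o["eef_pos"],o["tool_rot"],o["force"],o["moment"],o["grip_force"],o["opening"])
```

```text
5.7 [ 0.45301686 -0.00571642  0.1503749 ] [ 9.99293546e-01 -3.75696768e-02 -8.88328854e-04  3.73560550e-04] [ 0.21552038  0.36320718 -0.68954742] [0.01785587 0.04451936 0.02331268] 7.837323202402331 0.050115240089541095
```

View pics/w2.png

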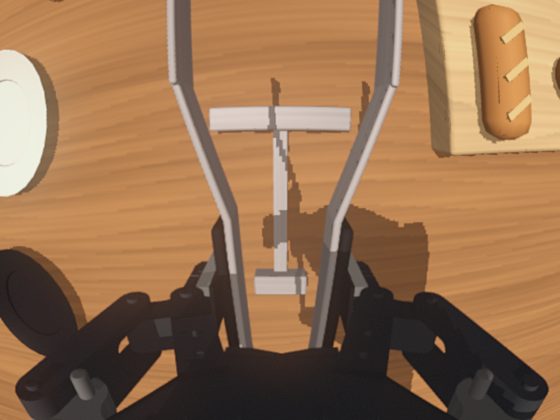

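The tongs are held level and straight, with the plates' rear ends at (172,82) and (399,82) and the rest left behind. Now I'll move above the roll.

Call:
play_rows:
  plan: "0.001 0.01 0 0 0 -0.005 0.17; 0.003 0.03 0 0 0 -0.01 0.17; 0.006 0.06 0 0 0 -0.02 0.17; 0.01 0.1 0 0 0 -0.03 0.17; 0.014 0.14 0 0 0 -0.04 0.17; 0.018 0.18 0 0 0 -0.05 0.17; 0.022 0.22 0 0 0 -0.06 0.17; 0.026 0.255 0 0 0 -0.07 0.17; 0.028 0.278 0 0 0 -0.075 0.17; 0.029 0.288 0 0 0 -0.075 0.17; 0.029 0.288 0 0 0 -0.075 0.17; 0.029 0.288 0 0 0 -0.075 0.17"

```text
time: 7.25
eef_pos: [0.4612, -0.2939, 0.1511]
tool_rot: [1.0, 0.001, -0.0, -0.0]
force: [0.0, 0.2, -1.3]
opening: 0.0499
grip_force: 7.8
```

Run:
```python
from h import *
o=get_obs();cv2.imwrite("pics/w3.png",imaging.read_camera("wrist"));cv2.imwrite("pics/s3.png",imaging.read_camera("scene"))
import pickle;pickle.dump(o,open("o3.pkl","wb"));print(o["time"],o["eef_pos"],o["tool_rot"],o["grip_force"],o["opening"])
for dz in(.02,.033): print(onz("wrist",[(172,82),(399,82)],o["eef_pos"][2]+dz,o)-o["eef_pos"])
```

```text
7.25 [ 0.46120581 -0.29388023  0.15112467] [ 9.99999766e-01  5.66890516e-04 -1.24242775e-04 -3.61547228e-04] 7.838515311595984 0.04989830765622464
[[ 0.08515935  0.04220674  0.02      ]
 [ 0.08554763 -0.04485653  0.02      ]]
[[ 0.08344901  0.037759    0.033     ]
 [ 0.08379593 -0.04003222  0.033     ]]
```

View pics/w3.png

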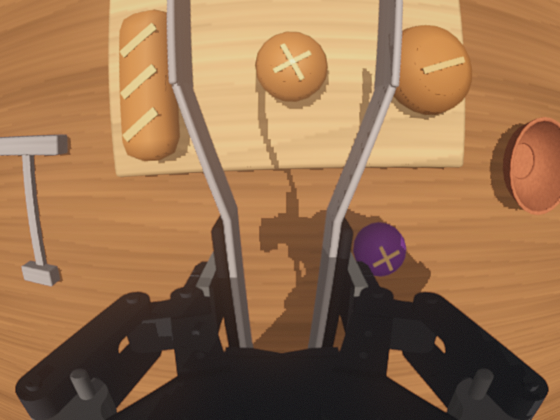

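The roll sits between the plates at (292,66), with the baton at (149,85) left of the tongs and the bun at (430,69) right, both clear below. Now to compute the correction.

Run:
```python
from h import *
import pickle;o=pickle.load(open("o3.pkl","rb"))
im=cv2.imread("pics/w3.png");hsv=cv2.cvtColor(im,cv2.COLOR_BGR2HSV)
roi=np.zeros(im.shape[:2],np.uint8);roi[20:115,240:345]=1
print(hsv[50,270],hsv[80,300],hsv[66,220],hsv[110,290])
m=((hsv[...,0]<16)&(hsv[...,1]>130)).astype(np.uint8)*roi
c=max(cv2.findContours(m,0,2)[0],key=cv2.contourArea);(cx,cy),r=cv2.minEnclosingCircle(c);bb=cv2.boundingRect(c);print(cx,cy,r,bb)
print(onz("wrist",[(cx,cy),(bb[0],cy),(bb[0]+bb[2],cy),(cx,bb[1]),(cx,bb[1]+bb[3])],.065,o))
print("cross",onz("wrist",[(292,62)],.085,o))
s=cv2.imread("pics/s3.png");sh=cv2.cvtColor(s,cv2.COLOR_BGR2HSV)
print("tip pair proj roll in scene",proj("scene",[[.571,-.296,.065]]))
```

```text
[ 15 152 211] [ 17 129 160] [ 17 103 231] [ 17 102 229]
291.0830383300781 66.64575958251953 36.180030822753906 (255, 32, 73, 70)
[[ 0.56796131 -0.30020558  0.065     ]
 [ 0.56812553 -0.27531955  0.065     ]
 [ 0.56864039 -0.32584033  0.065     ]
 [ 0.5934869  -0.30022144  0.065     ]
 [ 0.54282192 -0.30024215  0.065     ]]
cross [[ 0.56773052 -0.30018834  0.085     ]]
tip pair proj roll in scene [[235.39733701 292.11815667]]
```

Call:
play_rows:
  plan: "-0.001 0.005 0.01 0 0 0 0.17; -0.001 0.005 0.03 0 0 0 0.17; -0.001 0.005 0.05 0 0 0 0.17; -0.001 0.005 0.07 0 0 0 0.17; -0.001 0.005 0.085 0 0 0 0.17; -0.001 0.005 0.097 0 0 0 0.17; -0.001 0.005 0.103 0 0 0 0.17; -0.001 0.005 0.103 0 0 0 0.17; -0.001 0.005 0.103 0 0 0 0.17"

```text
time: 8.48
eef_pos: [0.4603, -0.3003, 0.0488]
tool_rot: [1.0, -0.0, 0.0, 0.0]
force: [0.1, 0.8, -0.4]
opening: 0.0498
grip_force: 7.8
```

Run:
```python
from h import *
o=get_obs();im=imaging.read_camera("wrist");si=imaging.read_camera("side")
s=imaging.read_camera("scene")
import pickle;pickle.dump(o,open("o4.pkl","wb"));print(o["time"],o["eef_pos"],o["force"],o["grip_force"],o["opening"])
a=cv2.resize(im[0:200,120:450],None,fx=1.2,fy=1.2)
x,y=proj("side",[[.53,-.3,.065]])[0].astype(int);b=cv2.resize(si[max(y-40,0):y+40,x-60:x+60],(400,267),interpolation=cv2.INTER_CUBIC)
x,y=proj("scene",[[.53,-.3,.065]])[0].astype(int);c=cv2.resize(s[y-40:y+40,x-60:x+60],(400,267),interpolation=cv2.INTER_CUBIC)
a=cv2.copyMakeBorder(a,0,0,0,800-a.shape[1],0)
cv2.imwrite("pics/c4.png",np.vstack([a,np.hstack([b,c])]))
```

```text
8.475 [ 0.46028489 -0.30029478  0.04884981] [ 0.14056518  0.76234849 -0.37007288] 7.8398365108296275 0.04977488744317402
```

View pics/c4.png

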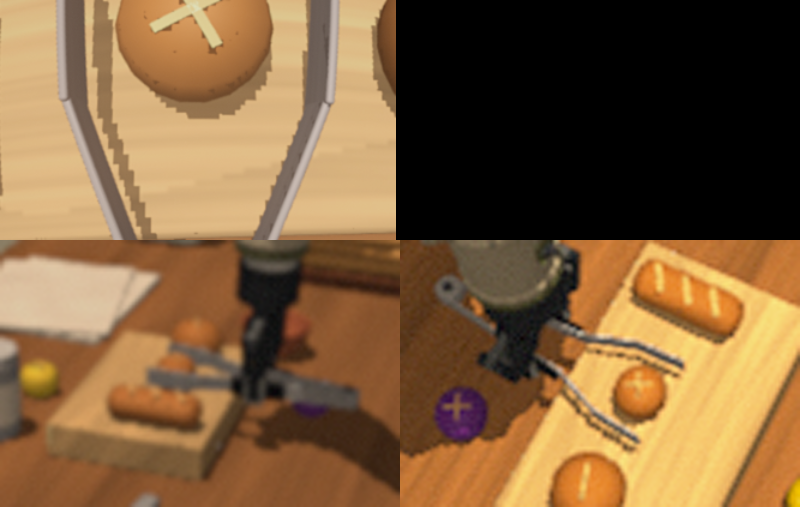

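The roll is centred between the plates (crop column about 195, against plates at 65 and 330) and the neighbours are clear. Closing now.

Call:
play_rows:
  plan: "0 0 0 0 0 0 0.1; 0 0 0 0 0 0 0.03; 0 0 0 0 0 0 -0.04; 0 0 0 0 0 0 -0.1; 0 0 0 0 0 0 -0.14; 0 0 0 0 0 0 -0.18; 0 0 0 0 0 0 -0.22; 0 0 0 0 0 0 -0.25; 0 0 0 0 0 0 -0.25; 0 0 0 0 0 0 -0.25; 0 0 0 0 0 0 -0.25"

```text
time: 10.0
eef_pos: [0.4599, -0.3001, 0.0484]
tool_rot: [1.0, -0.0, 0.0, 0.0]
force: [-0.6, -0.2, 0.7]
opening: 0.0345
grip_force: 60.0
```

Call:
play_rows:
  plan: "0 0 -0.005 0 0 0 -0.25; 0 0 -0.015 0 0 0 -0.25; 0 0 -0.03 0 0 0 -0.25; 0 0 -0.05 0 0 0 -0.25; 0 0 -0.07 0 0 0 -0.25; 0 0 -0.09 0 0 0 -0.25; 0 0 -0.11 0 0 0 -0.25; 0 0 -0.125 0 0 0 -0.25; 0 0 -0.13 0 0 0 -0.25; 0 0 -0.13 0 0 0 -0.25; 0 0 -0.13 0 0 0 -0.25"

```text
time: 11.38
eef_pos: [0.4596, -0.2997, 0.1776]
tool_rot: [1.0, -0.0, -0.001, -0.0]
force: [0.3, -0.0, -1.7]
opening: 0.0343
grip_force: 59.9
```

Run:
```python
from h import *
o=get_obs();im=imaging.read_camera("wrist");s=imaging.read_camera("scene")
print(o["time"],o["eef_pos"],o["force"],o["grip_force"],o["opening"])
a=cv2.resize(im,(400,300));c=cv2.resize(s[120:345,140:440],(400,300))
cv2.imwrite("pics/s5.png",s);cv2.imwrite("pics/c5.png",np.hstack([a,c]))
# plate from both cameras (initial pictures)
for n,box,z in(("scene",(285,345,140,190),.016),("side",(205,285,250,295),.016)):
    i=cv2.imread(f"pics/{n}0.png");h=cv2.cvtColor(i,cv2.COLOR_BGR2HSV);m=np.zeros(i.shape[:2],np.uint8);x0,x1,y0,y1=box
    m[y0:y1,x0:x1]=((h[...,1]<70)&(h[...,2]>120))[y0:y1,x0:x1]
    k=cv2.convexHull(max(cv2.findContours(m,0,2)[0],key=cv2.contourArea))[:,0]
    P=onz(n,k,z)[:,:2].astype(np.float32);print(n,cv2.minEnclosingCircle(P),cv2.boundingRect(k))
```

```text
11.375 [ 0.45962565 -0.29966362  0.17758817] [ 0.29652471 -0.0387061  -1.70039805] 59.8574423789978 0.034298490357576976
scene ((0.5668604373931885, 0.31407588720321655), 0.08515846729278564) (294, 147, 43, 35)
side ((0.5670652985572815, 0.3054318130016327), 0.08430697023868561) (218, 253, 56, 34)
```

View pics/c5.png

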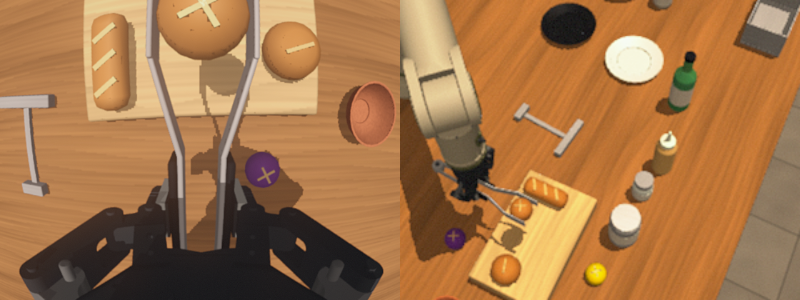

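The roll is lifted and gripped between the plates, and the neighbours haven't moved. Carrying it 0.61 m in +y to the plate.

Call:
play_rows:
  plan: "0 -0.004 0 0 0 0 -0.25; 0 -0.014 0 0 0 0 -0.25; 0 -0.03 0 0 0 0 -0.25; 0 -0.055 0 0 0 0 -0.25; 0 -0.085 0 0 0 0 -0.25; 0 -0.12 0 0 0 0 -0.25; 0 -0.16 0 0 0 0 -0.25; 0 -0.2 0 0 0 0 -0.25; 0 -0.24 0 0 0 0 -0.25; 0 -0.28 0 0 0 0 -0.25; 0 -0.32 0 0 0 0 -0.25; 0 -0.36 0 0 0 0 -0.25; 0 -0.4 0 0 0 0 -0.25; 0 -0.44 0 0 0 0 -0.25; 0 -0.48 0 0 0 0 -0.25; 0 -0.52 0 0 0 0 -0.25; 0 -0.55 0 0 0 0 -0.25; 0 -0.575 0 0 0 0 -0.25; 0 -0.595 0 0 0 0 -0.25; 0 -0.605 0 0 0 0 -0.25"

```text
time: 13.98
eef_pos: [0.4599, 0.306, 0.1782]
tool_rot: [1.0, 0.0, -0.0, 0.0]
force: [-0.2, -1.4, -1.5]
opening: 0.0344
grip_force: 59.9
```

Call:
play_rows:
  plan: "0 -0.003 0 0 0 0 -0.25; 0 -0.005 0 0 0 0 -0.25; 0 -0.005 0 0 0 0 -0.25; 0 -0.005 0 0 0 0 -0.25; 0 -0.005 0 0 0 0 -0.25; 0 -0.005 0 0 0 0 -0.25; 0 -0.005 0 0 0 0 -0.25"

```text
time: 14.85
eef_pos: [0.46, 0.31, 0.1783]
tool_rot: [1.0, -0.0, -0.0, 0.0]
force: [0.2, 0.5, -1.2]
opening: 0.0347
grip_force: 59.9
```

Run:
```python
from h import *
o=get_obs();im=imaging.read_camera("wrist");s=imaging.read_camera("scene");d=imaging.read_camera("side")
print(o["time"],o["eef_pos"],o["qd"].round(3),o["force"],o["grip_force"],o["opening"],proj("scene",o["eef_pos"]+[.108,0,.018]),proj("side",o["eef_pos"]+[.108,0,.018]))
cv2.imwrite("pics/c6.png",np.vstack([np.hstack([cv2.resize(im,(400,300)),cv2.resize(s[60:330,130:490],(400,300))]),cv2.copyMakeBorder(cv2.resize(d[100:340,120:440],(400,300)),0,0,0,400,0)]))
```

```text
14.85 [0.46002113 0.3099622  0.17826275] [-0.001  0.002 -0.002 -0.003 -0.    -0.    -0.002] [ 0.19894045  0.53350115 -1.20045623] 59.867443442344666 0.03466816454867245 [[318.42259487 132.93965369]] [[241.84717272 217.05977999]]
```

View pics/c6.png

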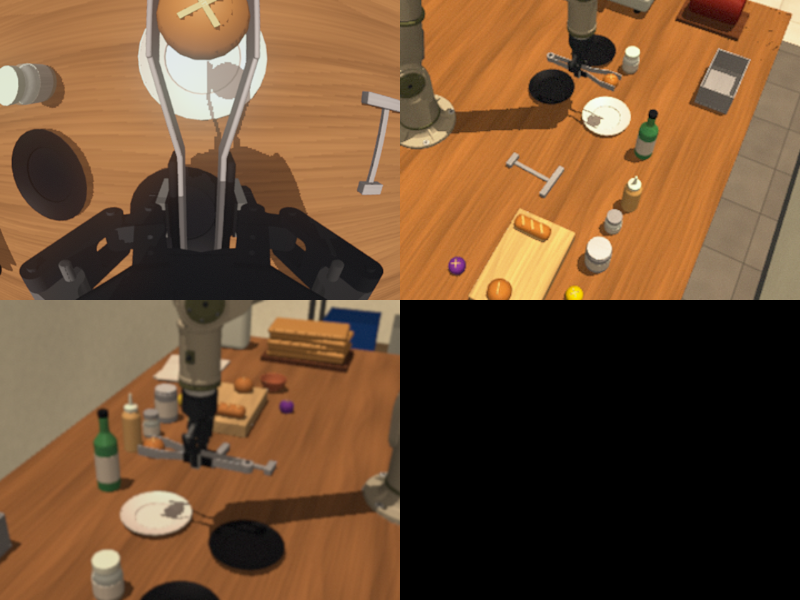

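The roll is held in the mouth at its predicted pixel (scene 318,133), over the plate centre, about 0.19 m up and still. Everything else is in place.

```bash
python3 -c "
from plant import job
print(job.job_done())"
```

```text
the job is handed in; nothing more can be done
None
```

The job is handed in, with the tongs holding the smallest roll still about 0.19 m above the middle of the plate; no verdict was returned.

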